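# Set the bottle turntable and swing in the label arm

### The arm

A 7-joint arm with a two-finger parallel gripper is mounted at the origin on the work surface. World frame = base frame: x ahead of the robot, y to its left, z up, the work surface at z = 0. Lengths are in m, angles in degrees, forces in N, time in s.
With the tool pointing down it reaches from about 0.425 to 0.875 m from the base axis. Payload 4.7 kg.
Tool frame: the origin (TCP) lies on the mounting face of the last link; the fingertips stand 173 mm ahead of it and the grasp point (between the pads) lies 155 mm ahead of it; z points along the fingers, y is the line along which they close (so a half turn about z gives the same grasp; the last joint's range is limited). The gripper opens to 85 mm and grips with 20 to 120 N. Pads are 22 mm wide; open, the fingers measure 114 mm over their backs; the gripper's body (76 mm by 85 mm) begins 54 mm behind the grasp point. The pads swing forward as they close: fully open they stand 13 mm farther back than shut.
Start: joints at [64.521, 18.392, -4.016, 83.108, 1.295, 78.541, -3.26], TCP at [0.288, -0.583, 0.405] pointing down, gripper open.
Joint ranges: [-163.93, 163.93], [-17.29, 119.83], [-79.2, 71.16], [3.27, 140.29], [-89.18, 269.18], [5.43, 117.66], [-154.24, 154.24]. Speed limits (degrees/s): [147.25, 147.25, 180, 180, 180, 180, 180].

### API

Orientations are given as a 3x3 rotation matrix whose columns are the frame's x, y, z axes.
In Python, from station import manip gives the robot as it stands.
- The arm moves only by the tool servo_tool, never from a script. Its argument "motion" is one flat list of numbers, 4 for each row, row after row: the shift along the tool's x, y, z as a fraction of full scale, then the turn about the tool's z as a fraction of full scale. A call has 1 to 20 rows; each row shifts and turns the commanded pose from where the row before left it, along the tool's axes as they then stand; what a row does not reach is not made up. Full scale, the value 1, is 0.025 m for a shift and 0.1 rad for a turn. A row lasts 1/12 s, in which the tool goes at most 41.7 mm and 7.16 degrees, less where a joint would pass 70% of its speed; a pose out of reach is approached as far as the arm can. A call with a number of a shift or a turn outside -1 to 1 is refused whole. A call with a gripper value outside its range is refused whole. "gripper" is the gripper's target within -1 to 1 (fully open at 1, half-way at 0, shut at -1), set as the call begins (left out, the last holds). The fingers move at their own pace and stop on an object; "squeeze" is the grip in N (left out, the last holds). Time passes only in rows, so rows that do not move let the fingers close. It gives the time, the measured TCP pose, the force, the opening and the grip force at its end, in the units of the state.
- manip.get_obs(): the state, without advancing time (a new reading comes with each control period).
- manip.camera(name): name is "side" or "top" or "wrist"; returns (picture, depth): 480x640x3 uint8, red, green, blue; 480x640 float32, m along the optical axis (not along the pixel's ray), 0 where there is no reading.
- manip.camera_model(name): a dict with "fx", "fy", "cx", "cy" (pixels), "position" and "rotation" of the camera in the world; the wrist camera has in their place "tool_from_camera" (4x4, takes a point from camera to tool coordinates, whose origin is the TCP and whose axes are the flange's). Camera axes: x right, y down, z forward; pixel columns grow to the right and rows downward; lengths in m; the calibration is good to about 2 mm. A picture is of the moment at which its call begins: read the wrist's pose just before it. camera_model takes no time and is no camera call.
- manip.hand_in(): hands the job in; it is judged then, once.
The state is a dict: "t": time; "joint_positions": joint angles; "joint_velocities": joint speeds; "tau": joint torques, N m; "position": TCP position; "orientation": TCP orientation; "force": force on the tool from outside, world axes, zero at the start; "torque": the same for the moment, N m; "finger_gap": finger opening in m; "finger_force": force on a finger pad.
Only numpy, scipy, OpenCV 4.12 (cv2) and the standard library are available. Lean on these libraries where they do the work, as an engineer would, in place of code of your own. Each camera call takes 0.05 s, during which the arm holds its last target. There are 200 camera calls.

### The job

Get the bottle ready for its label without grasping anything: push the red pointer arm round with a fingertip until it points at the middle of the green disc, then push the blue label arm fully home, so that its pad comes up to the bottle. Do not touch the bottle with the robot, and leave it standing in the turntable and everything else where it is.

Things in the scene. Friction and masses are not known exactly. Their poses are not given: they have to be found in the camera images.
- station: the labelling station: a plywood board about 330 x 390 mm (x by y), 12 mm thick, fixed to the table (origin: on the table, not at the middle of the board but under the turntable's axis; its x and y are called station x and y)
- axis (a point): point on the vertical turning axis of the grey turntable on the board, at the height where the bottle stands, 30 mm above the table. The turntable is 92 mm in diameter, its rim 40 mm above the table; the bottle stands in its shallow cup
- pointer_tip (a point): tip of the red pointer arm, at its top edge, 134 mm from the turntable's axis; its x axis points outward along the arm. The arm turns with the turntable: a bar 12 mm wide with flat upright sides, from 19 to 39 mm above the table, from the rim (46 mm from the axis) out to 120 mm, then a narrow 5 mm nose. A good place to push: the side of the bar, 105 mm from the axis
- turntable (a joint): angle of the turntable with its pointer arm (rad), counter-clockwise positive seen from above; at 0 the arm points along station direction (-x, -y), diagonally. Stops at -1.4 and 1.4. Stiff: needs 2 to 4 N at 105 mm, and stays where it is left
- green_center (a point): centre of the top of the green disc, 28 mm in diameter and 3 mm thick, fixed on the board 153 to 190 mm from the axis (just beyond the pointer's reach), on one side or the other of where the pointer starts; its top is 15 mm above the table
- yellow_mark: yellow disc like the green one, for another kind of bottle (origin: centre of its underside); green and yellow may change places. Not to be used
- label_arm (a joint): angle of the blue label arm about its upright hinge (rad): 0 = fully home against its stop, with its pad about 3 mm short of the bottle, which the bottle may just touch; grows as it swings open, up to 0.95. Stiff: needs 2 to 4 N at 125 mm, and stays where it is left
- press_hinge (a point): point on the upright hinge axis of the blue label arm, at the bar's mid height, 53 mm above the table, at station (+100, +100) mm from the turntable's axis. When home, the bar runs from here along station -x; opening swings its free end towards station +y (clockwise seen from above)
- label_arm_push (a point): middle of the blue bar, 125 mm from the hinge, 53 mm above the table: push its outer side here to close it. The bar is 14 mm wide with flat upright sides, 170 mm long, 44 to 62 mm above the table; a black upright knob (18 mm across, top at 92 mm) stands on it 160 mm from the hinge. This point's x axis points along the bar to the hinge, y outward, away from the bottle
- label_pad (a point): middle of the pad's face that comes up to the bottle; the pad is on a 60 mm stem on the bottle's side of the blue bar, 100 mm from the hinge, its top 76 mm above the table
- bottle: amber bottle, 60 mm in diameter, 235 mm tall, black cap, no label, about 0.6 kg, loose, standing in the turntable's cup, 30 mm above the table (origin: centre of its underside)
- tape: green roll of tape lying flat, 90 mm across, 30 mm high (origin: centre of its underside)
- jar: clear jar with white lid, 64 mm across, 70 mm tall (origin: centre of its underside)
- scraper: flat scraper lying on the table, 200 mm long (origin: near its middle, at table height)
- stock0: spare bottle with a paper label, 60 mm in diameter, 235 mm tall (origin: centre of its underside)
- stock1: spare bottle with a paper label, 60 mm in diameter, 235 mm tall (origin: centre of its underside)
- stock2: spare bottle with a paper label, 60 mm in diameter, 235 mm tall (origin: centre of its underside)

How it is judged:
By the outcome, as a careful person would: the job done as asked, in the order asked, and still so for the second after the job is handed in, with the robot touching nothing.
It also fails if it takes over 64 s, if anything falls off the work surface, if the arm or the gripper's body presses on something with over 40 N, if the wrist force passes 120 N, or if a joint passes its speed limit or range.

## Working session

There is one attempt and no reset: what is moved stays moved. The work goes in short steps, Python scripts to look and compute and a tool call to move; the robot and the scene stay as the last step left them, time stands still between calls to the robot, and variables do not carry over. Pictures are saved under pics/ and viewed, at most 10 in all, crops included, and the job is handed in when it is done.

Besides the shell and the picture viewer there is one more tool, called after "Emit:" by a JSON object that holds its "op" and its "data". servo_tool: Moves the arm, as the interface text tells. Its arguments: {"type":"object","properties":{"motion":{"type":"array","items":{"type":"number","minimum":-1,"maximum":1}},"gripper":{"type":"number"},"squeeze":{"type":"number"}},"required":["motion"]}

```bash
ls; mkdir -p pics
python3 - <<'E'
from station import manip
import cv2,numpy as np
np.set_printoptions(precision=4,suppress=True)
o=manip.get_obs();print(o['t'],o['position'],o['orientation'],o['finger_gap'])
for n in("top","side"):
    p,d=manip.camera(n);cv2.imwrite(f"pics/{n}0.png",p[:,:,::-1]);np.savez(f"pics/{n}0.npz",p=p,d=d);print(n,manip.camera_model(n))
E
```

```text
pics
0.0 [ 0.2877 -0.5826  0.4036] [[ 0.8966  0.4429 -0.0009]
 [ 0.4429 -0.8966  0.0017]
 [-0.0001 -0.0019 -1.    ]] 0.08575219528094626
top {'fx': 575.092217880083, 'fy': 575.092217880083, 'cx': 312.50418299550165, 'cy': 246.23041668159698, 'position': array([0.4039, 0.0764, 1.4509]), 'rotation': array([[-0.0123, -0.9985,  0.0537],
       [-0.9999,  0.0123, -0.0001],
       [-0.0005, -0.0537, -0.9986]])}
side {'fx': 453.59525297023106, 'fy': 453.59525297023106, 'cx': 318.8895362732033, 'cy': 240.51391037214745, 'position': array([-0.1013,  1.1506,  0.738 ]), 'rotation': array([[-0.8752, -0.2406,  0.4197],
       [-0.4837,  0.4198, -0.768 ],
       [ 0.0086, -0.8751, -0.4838]])}
```

View pics/top0.png

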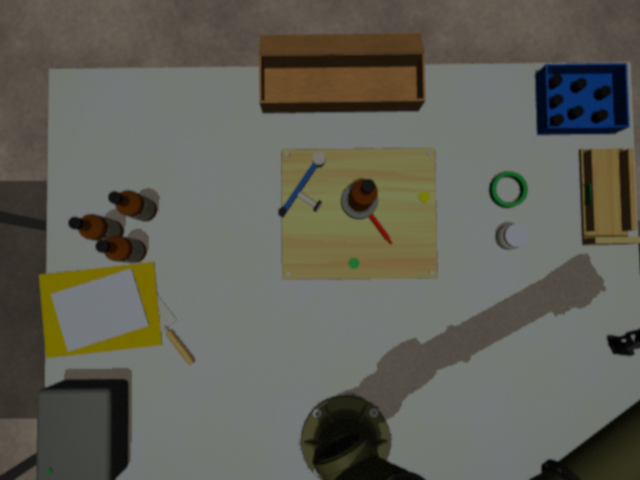

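View pics/side0.png

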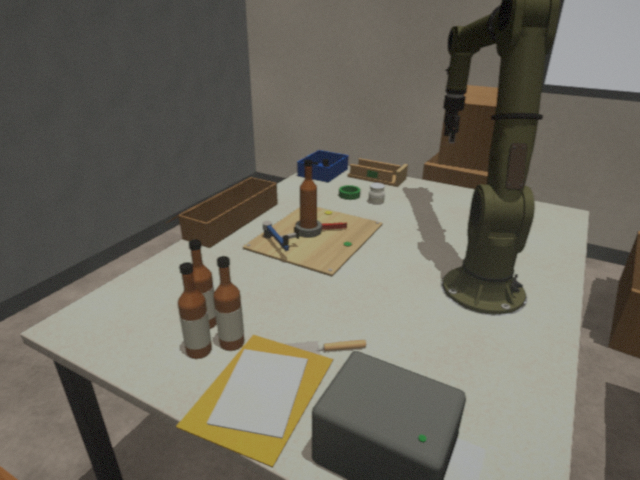

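The top view shows the station: turntable at about (361,200), red pointer running to (391,242), green disc at (354,263), yellow at (424,197). The blue arm runs from its hinge at (319,160) to the knob at (282,212). The side view agrees: the pointer has to turn clockwise, so I push its -y side towards +y.

```bash
cat > h.py <<'E'
from station import manip
import cv2,numpy as np
np.set_printoptions(precision=4,suppress=True)
def cam(n,obs=None):
    m=manip.camera_model(n)
    if n=="wrist":
        T=np.array(m["tool_from_camera"]);R=np.array(obs["orientation"])
        return m,R@T[:3,:3],np.array(obs["position"])+R@T[:3,3]
    return m,np.array(m["rotation"]),np.array(m["position"])
def ray(c,uv):
    m,R,p=c;uv=np.atleast_2d(uv).astype(float)
    d=np.c_[(uv[:,0]-m["cx"])/m["fx"],(uv[:,1]-m["cy"])/m["fy"],np.ones(len(uv))]@R.T
    return p,d
def onz(c,uv,z):
    p,d=ray(c,uv);return p+d*((z-p[2])/d[:,2])[:,None]
def tri(c1,u1,c2,u2):
    p,d=ray(c1,u1);q,e=ray(c2,u2);d,e=d[0],e[0]
    s=np.linalg.lstsq(np.c_[d,-e],q-p,rcond=None)[0]
    a,b=p+s[0]*d,q+s[1]*e;return (a+b)/2,np.linalg.norm(a-b)
RNG={"red":[((0,150,60),(6,255,255)),((175,150,60),(180,255,255))],"green":[((50,110,50),(85,255,255))],
"yellow":[((24,190,120),(34,255,255))],"blue":[((100,120,40),(125,255,255))]}
def mask(p,c,roi=None):
    h=cv2.cvtColor(p,cv2.COLOR_RGB2HSV);k=0
    for a,b in RNG[c]:k=k|cv2.inRange(h,a,b)
    if roi is not None:
        z=np.zeros_like(k);x0,y0,x1,y1=roi;z[y0:y1,x0:x1]=k[y0:y1,x0:x1];k=z
    return k
def blob(k):
    n,l,s,c=cv2.connectedComponentsWithStats(k)
    if n<2:return None
    i=1+np.argmax(s[1:,4]);return c[i],s[i,4],(l==i)
E
python3 - <<'E'
from h import *
roi={"top":(283,148,438,280),"side":(240,180,385,270)}
B={}
for n in roi:
    f=np.load(f"pics/{n}0.npz");p=f["p"];c=cam(n)
    for col,z in(("red",.039),("green",.015),("yellow",.015),("blue",.062)):
        r=list(roi[n])
        if n=="top" and col=="blue":r[0]=270
        b=blob(mask(p,col,r))
        if b is None:print(n,col,None);continue
        B[n,col]=(c,b[0]);print(n,col,b[0],b[1],onz(c,b[0],z)[0])
        if col in("red","blue"):
            v,u=np.nonzero(b[2]);l=cv2.fitLine(np.c_[u,v].astype(np.float32),cv2.DIST_L2,0,.01,.01).ravel()
            t=(np.c_[u,v]-l[2:])@l[:2];e=[l[2:]+l[:2]*t.min(),l[2:]+l[:2]*t.max()];print("  ends",onz(c,e,z).round(4).tolist())
for col in("red","green","yellow","blue"):
    if ("top",col) in B and ("side",col) in B: print(col,"tri",*tri(*B["top",col],*B["side",col]))
print(manip.camera_model("wrist"))
f=np.load("pics/top0.npz")["p"][130:290,260:450]
cv2.imwrite("pics/topc.png",cv2.resize(f[:,:,::-1],None,fx=4,fy=3.7,interpolation=cv2.INTER_CUBIC)[:600])
E
```

```text
top red [379.5172 227.4655] 116 [ 0.5241 -0.0894  0.039 ]
  ends [[0.5553, -0.0667, 0.039], [0.49, -0.1141, 0.039]]
top green [353.575  262.7875] 80 [ 0.4385 -0.0258  0.015 ]
top yellow [424.3929 196.0893] 56 [ 0.6038 -0.2064  0.015 ]
top blue [299.5044 186.6504] 226 [0.6241 0.1061 0.062 ]
  ends [[0.5689, 0.1439, 0.062], [0.6789, 0.0684, 0.062]]
side red [332.8372 224.4884] 43 [ 0.5184 -0.0813  0.039 ]
  ends [[0.5462, -0.0625, 0.039], [0.4866, -0.1027, 0.039]]
side green [348.6094 190.9062] 64 [ 0.6238 -0.4269  0.015 ]
side yellow None
side blue [275.1081 233.8919] 37 [0.626  0.1085 0.062 ]
  ends [[0.6765, 0.0745, 0.062], [0.5817, 0.1383, 0.062]]
red tri [ 0.5238 -0.0903  0.0337] 0.0015562074858196699
green tri [ 0.4336 -0.0124  0.2049] 0.0006334271460271986
blue tri [0.6255 0.1068 0.0611] 0.0028526174908978562
{'fx': 424.57792652871797, 'fy': 424.57792652871797, 'cx': 324.06891483910715, 'cy': 241.0586439074442, 'tool_from_camera': array([[-0.0016, -0.9521, -0.3058,  0.0792],
       [ 1.    , -0.0014, -0.0008,  0.0003],
       [ 0.0004, -0.3058,  0.9521,  0.0313],
       [ 0.    ,  0.    ,  0.    ,  1.    ]])}
```

Emit:
{"op": "servo_tool", "data": {"motion": [0.85,-0.585,0,0,0.85,-0.585,0,0,0.85,-0.585,0,0,0.85,-0.585,0,0,0.85,-0.585,0,0,0.85,-0.585,0,0,0.85,-0.585,0,0,0.85,-0.585,0,0,0.85,-0.585,0,0,0.85,-0.585,0,0,0.85,-0.585,0,0,0.85,-0.585,0,0,0.85,-0.585,0,0,0.85,-0.585,0,0,0.85,-0.585,0,0,0.85,-0.585,0,0,0.85,-0.585,0,0,0.85,-0.585,0,0,0.85,-0.585,0,0,0.85,-0.585,0,0], "gripper": -1}}

```text
t: 1.77
position: [0.5396, -0.1312, 0.4043]
orientation: [[0.897, 0.443, -0.001], [0.443, -0.897, -0.0], [-0.001, -0.0, -1.0]]
force: [1.0, 0.2, -0.5]
finger_gap: 0.0006
finger_force: 0.0
```

Emit:
{"op": "servo_tool", "data": {"motion": [0,0,0,-0.97,0,0,0,-0.97,0,0,0,-0.97,0,0,0,-0.97,0,0,0,-0.97,0,0,0,-0.97,0,0,0,-0.97,0,0,0,-0.97,0,0,0,-0.97,0,0,0,-0.97,0,0,0,-0.97,0,0,0,-0.97,0,0,0,-0.97,0,0,0,-0.97,0,0,0,-0.97,0,0,0,-0.97,0,0,0,-0.97,0,0,0,-0.97,0,0,0,0]}}

```text
t: 3.35
position: [0.5392, -0.1324, 0.4043]
orientation: [[-0.594, 0.804, -0.001], [0.804, 0.594, 0.0], [0.001, -0.001, -1.0]]
force: [0.7, -0.8, -0.3]
finger_gap: -0.0001
finger_force: 0.0
```

Run:
```python
from h import *
o=manip.get_obs();p,d=manip.camera("wrist");np.savez("pics/w1.npz",p=p,d=d)
cv2.imwrite("pics/w1.png",p[:,:,::-1])
c=cam("wrist",o);print(o["t"],o["position"],np.degrees(np.arctan2(o["orientation"][1,0],o["orientation"][0,0])),o["finger_gap"])
for col,z in(("red",.039),("green",.015),("yellow",.015),("blue",.062)):
    b=blob(mask(p,col))
    if b: print(col,b[0],b[1],onz(c,b[0],z)[0])
```

```text
3.35 [ 0.5392 -0.1324  0.4043] 126.45869829868056 -5.0112470886903015e-05
red [340.356  154.5642] 1542 [ 0.5253 -0.0912  0.039 ]
green [299.8349  15.2571] 1054 [ 0.4404 -0.0281  0.015 ]
yellow [333.9562 297.7482] 274 [ 0.6016 -0.2007  0.015 ]
blue [637.1834  21.6245] 229 [0.6288 0.0955 0.062 ]
```

View pics/w1.png

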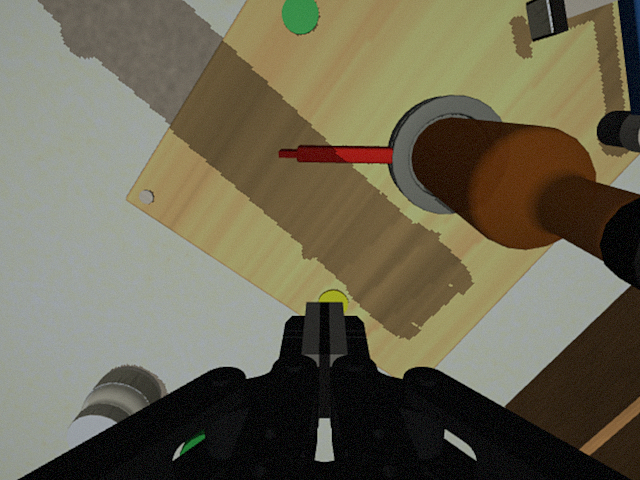

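The wrist view shows the pointer from the rim at (395,155) to its nose at (280,153), the turntable rim, and the green disc at (300,15), slightly clipped. The shut fingertips are at (325,305). The bottle stands clear of them.

```bash
cat >> h.py <<'E'
from scipy.optimize import least_squares
def circ(P,r):
    f=lambda q:np.hypot(P[:,0]-q[0],P[:,1]-q[1])-r
    s=least_squares(f,P.mean(0)[:2],loss="soft_l1",f_scale=.001);return s.x,np.abs(s.fun).mean()
def edge(k):
    c=max(cv2.findContours(k,cv2.RETR_EXTERNAL,cv2.CHAIN_APPROX_NONE)[0],key=len)[:,0,:]
    h,w=k.shape;return c[(c[:,0]>1)&(c[:,0]<w-2)&(c[:,1]>1)&(c[:,1]<h-2)]
def pointer(p,c,roi=None):
    # bar line: mean of top edges in world at z=.039
    b=blob(mask(p,"red",roi));v,u=np.nonzero(b[2]);W=onz(c,np.c_[u,v],.039)[:,:2]
    l=cv2.fitLine(W.astype(np.float32),cv2.DIST_HUBER,0,.001,.001).ravel();return l,W
E
python3 - <<'E'
from h import *
o=manip.get_obs();p=np.load("pics/w1.npz")["p"];c=cam("wrist",o)
e=edge((blob(mask(p,"green",(250,0,340,60)))[2]*255).astype(np.uint8))
g,r=circ(onz(c,e,.015),.014);print("green",g,r)
h=cv2.cvtColor(p,cv2.COLOR_RGB2HSV)
k=((h[...,1]<60)).astype(np.uint8)*255;k[:, :375]=0;k[:,505:]=0;k[:85]=0;k[220:]=0
b=blob(k);e=edge((b[2]*255).astype(np.uint8))
# keep outer boundary: away from the bottle; per-ray farthest from (445,153)
cc=np.array([445,153]);a=np.round(np.degrees(np.arctan2(*(e-cc).T[::-1]))/3);rr=np.hypot(*(e-cc).T)
E=np.array([e[a==i][rr[a==i].argmax()] for i in np.unique(a)]);E=E[np.hypot(*(E-cc).T)>45]
E=E[~((E[:,0]<400)&(abs(E[:,1]-154)<14))]
ax,r=circ(onz(c,E,.040),.046);print("axis",ax,r,len(E),b[1])
l,W=pointer(p,c,(260,130,400,180));u=l[:2]*-np.sign(l[0]);print("u",u,np.degrees(np.arctan2(u[1],u[0]))%360,l[2:])
t=(W-l[2:])@u;tip=l[2:]+u*t.max();print("tip",tip,"tip-134u",tip-.134*u,"line miss of axis mm",1e3*((ax-l[2:])@[-u[1],u[0]]))
s=W[((W-ax)@u>.05)&((W-ax)@u<.118)];n=(s-ax)@np.array([-u[1],u[0]]);print("bar sides",np.percentile(n,[1,99]))
w=g-ax;A=np.degrees(np.arctan2(w[1],w[0]))%360;print("green ang,dist",A,np.hypot(*w))
m=p.copy();[cv2.circle(m,tuple(map(int,q)),1,(255,0,255),-1) for q in E];cv2.imwrite("pics/m.png",cv2.resize(m[60:260,240:560,::-1],None,fx=2,fy=2))
E
```

```text
green [ 0.4399 -0.0265] 0.0003852354887991683
axis [ 0.5932 -0.0429] 0.0008644625819344439 75 4153
u [-0.8151 -0.5793] 215.40201 [ 0.5255 -0.0913]
tip [ 0.4867 -0.1189] tip-134u [ 0.5959 -0.0412] line miss of axis mm -0.23291633957630425
bar sides [-0.0055  0.0058]
green ang,dist 173.8919633376856 0.1541866868108846
```

View pics/m.png

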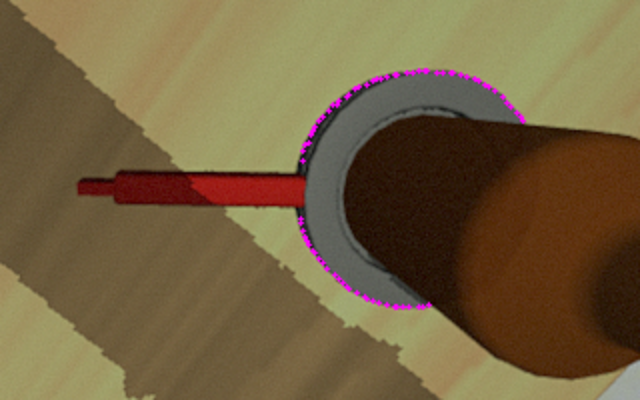

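Emit:
{"op": "servo_tool", "data": {"motion": [0,-0.03,0.83,0,0,-0.03,0.83,0,0,-0.03,0.83,0,0,-0.03,0.83,0,0,-0.03,0.83,0,0,-0.03,0.83,0,0,-0.03,0.83,0,0,-0.03,0.83,0,0,-0.03,0.83,0,0,-0.03,0.83,0,0,0,0,0,0,0,0,0]}}

```text
t: 4.4
position: [0.5328, -0.1366, 0.1964]
orientation: [[-0.591, 0.807, -0.003], [0.807, 0.591, 0.001], [0.002, -0.001, -1.0]]
force: [-0.1, -0.3, 0.1]
finger_gap: 0.0001
finger_force: 0.0
```

Emit:
{"op": "servo_tool", "data": {"motion": [0.15,0,0,0,0.15,0,0,0,0.15,0,0,0,0.15,0,0,0,0.1,0,0,0,0.08,0,0,0,0.08,0,0,0,0,0,0,0]}}

```text
t: 5.07
position: [0.5204, -0.1191, 0.1973]
orientation: [[-0.593, 0.805, -0.0], [0.805, 0.593, -0.0], [-0.0, -0.0, -1.0]]
force: [0.3, 0.6, -0.2]
finger_gap: 0.0001
finger_force: 0.0
```

Emit:
{"op": "servo_tool", "data": {"motion": [0.126,-0.019,0,0.3,0.126,-0.019,0,0.3,0.126,-0.019,0,0.3,0.126,-0.019,0,0.3,0.126,-0.019,0,0.3,0.126,-0.019,0,0.3,0.126,-0.019,0,0.3,0.126,-0.019,0,0.3,0.126,-0.019,0,0.3,0.126,-0.019,0,0.3,0.126,-0.019,0,0.3,0.126,-0.019,0,0.3,0.126,-0.019,0,0.3,0.126,-0.019,0,0.3,0.126,-0.019,0,0.3,0.126,-0.019,0,0.3,0.126,-0.019,0,0.3,0.126,-0.019,0,0.3,0.126,-0.019,0,0.3,0,0,0,0]}}

```text
t: 6.73
position: [0.4909, -0.0679, 0.1972]
orientation: [[-0.063, 0.998, -0.001], [0.998, 0.063, -0.001], [-0.001, -0.001, -1.0]]
force: [-0.5, -1.2, 0.5]
finger_gap: -0.0
finger_force: 0.7
```

```bash
cat >> h.py <<'E'
def look(n):
    o=manip.get_obs();p,d=manip.camera("wrist");cv2.imwrite(f"pics/{n}.png",p[:,:,::-1]);c=cam("wrist",o)
    print(o["t"],o["position"],np.degrees(np.arctan2(o["orientation"][1,0],o["orientation"][0,0])),o["force"])
    return o,p,c
def aim(p,c,gr=None,rr=None):
    l,W=pointer(p,c,rr);u=l[:2]*-np.sign(l[0]);b=blob(mask(p,"green",gr));e=edge((b[2]*255).astype(np.uint8))
    g,r=circ(onz(c,e,.015),.014);t=(W-l[2:])@u;nn=np.array([-u[1],u[0]])
    print("pointer ang",np.degrees(np.arctan2(u[1],u[0]))%360,"tip",l[2:]+u*t.max(),"green",g,r,"lateral mm",1e3*(g-l[2:])@nn,"len",np.ptp(t))
E
python3 - <<'E'
from h import *
o,p,c=look("w2");aim(p,c)
f=lambda n:None
t=manip.camera("top")[0];c=cam("top");aim(t,c,(283,148,438,280),(283,148,438,280))
E
```

```text
6.7333 [ 0.4909 -0.0679  0.1972] 93.62312331680147 [-0.4787 -1.2072  0.4535]
pointer ang 185.0477 tip [ 0.4615 -0.0525] green [ 0.4394 -0.0269] 0.00025526891156477734 lateral mm -27.461836155997165 len 0.08838421509457597
pointer ang 179.01845 tip [ 0.5233 -0.0438] green [ 0.4401 -0.0261] 0.0023931415588535317 lateral mm -16.218267926942612 len 0.02472827255456199
```

View pics/w2.png

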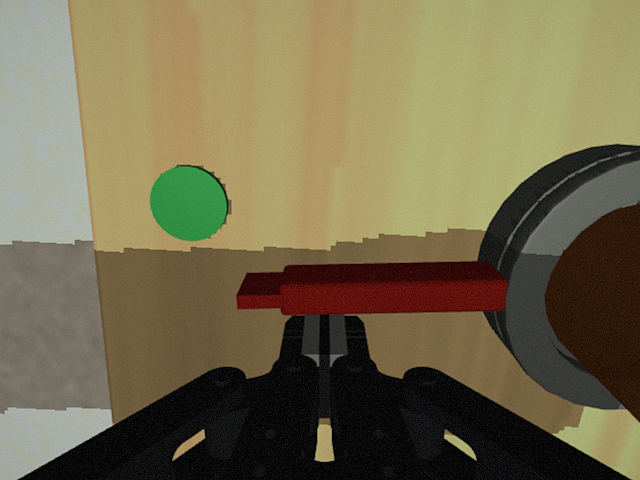

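The bar is in flat contact with the fingers, its outline running from (237,300) to (505,285). The green disc is at (190,203), so about 9-10° remain. I push about 8° more, then back off and look from above.

Emit:
{"op": "servo_tool", "data": {"motion": [0.122,-0.018,0,0.29,0.122,-0.018,0,0.29,0.122,-0.018,0,0.29,0.122,-0.018,0,0.29,0.122,-0.018,0,0.29,0,0,0,0,0,0,0,0]}}

```text
t: 7.42
position: [0.4888, -0.0523, 0.1971]
orientation: [[0.08, 0.997, -0.0], [0.997, -0.08, 0.0], [0.0, -0.0, -1.0]]
force: [-0.4, -1.3, -0.2]
finger_gap: -0.0002
finger_force: 0.6
```

Emit:
{"op": "servo_tool", "data": {"motion": [-0.2,0,0,0,-0.4,0,0,0,0,0,-0.8,0,0,0,-0.8,0,0,0,-0.8,0,0,0,-0.8,0,0,0,-0.8,0,0,0,-0.8,0,0,0,-0.8,0,0,0,-0.8,0,0,0,0,0,0,0,0,0,0,0,0,0]}}

```text
t: 8.5
position: [0.4874, -0.0677, 0.3566]
orientation: [[0.081, 0.997, -0.001], [0.997, -0.081, 0.0], [0.0, -0.001, -1.0]]
force: [-0.3, -0.3, 0.1]
finger_gap: 0.0001
finger_force: 0.0
```

Run:
```python
from h import *
o,p,c=look("w3");aim(p,c)
```

```text
8.5 [ 0.4874 -0.0677  0.3566] 85.33563394061812 [-0.3467 -0.2763  0.0733]
pointer ang 176.12646 tip [ 0.4617 -0.0325] green [ 0.4395 -0.0267] 0.000466030385963873 lateral mm -4.228719978640673 len 0.0882997298572741
```

View pics/w3.png

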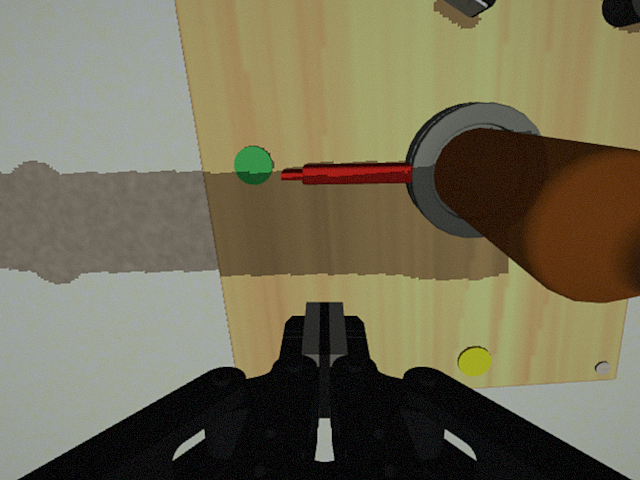

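The pointer runs from (283,174) to (412,172) and the green disc is at (254,165), so about 2° remain. The red mask includes the dark side face, so I separate out the top face.

```bash
cat >> h.py <<'E'
def aim2(p,c,ax=(.595,-.042)):
    b=blob(mask(p,"red"));V=p[...,0].copy();x=V[b[2]];th=cv2.threshold(x.reshape(-1,1),0,255,cv2.THRESH_OTSU)[0]
    g,_=circ(onz(c,edge((blob(mask(p,"green"))[2]*255).astype(np.uint8)),.015),.014)
    for nm,k in(("all",b[2]),("top",b[2]&(V>th))):
        v,u=np.nonzero(k);W=onz(c,np.c_[u,v],.039)[:,:2]
        l=cv2.fitLine(W.astype(np.float32),cv2.DIST_HUBER,0,.001,.001).ravel();d=l[:2]*-np.sign(l[0]);nn=np.array([-d[1],d[0]])
        q=(W-l[2:])@nn;r=(W-l[2:])@d;tip=W[r>r.max()-.010].mean(0)
        w=g-ax;ti=tip-np.array(ax)
        print(nm,th,len(v),"ang",np.degrees(np.arctan2(d[1],d[0]))%360,"width",np.percentile(q,[3,97]),"lat mm",1e3*(g-l[2:])@nn,"axis off",1e3*(ax-l[2:])@nn,
         "tip ang",np.degrees(np.arctan2(ti[1],ti[0]))%360,"green ang",np.degrees(np.arctan2(w[1],w[0]))%360)
E
python3 - <<'E'
from h import *
p=cv2.imread("pics/w3.png")[:,:,::-1].copy();aim2(p,cam("wrist",manip.get_obs()))
E
```

```text
all 121.0 2031 ang 176.1381 width [-0.0053  0.0054] lat mm -4.222808393385152 axis off 0.7153353194081591 tip ang 175.86429105160056 green ang 174.33181844253195
top 121.0 832 ang 177.65154 width [-0.0026  0.0024] lat mm -3.6588878328204584 axis off 5.413128967258242 tip ang 175.62146026333846 green ang 174.33181844253195
```

Emit:
{"op": "servo_tool", "data": {"motion": [-0.6,0,0,0,-0.6,0,0,0,-0.6,0,0,0,0,0,0,0,0,0,0,0]}}

```text
t: 8.97
position: [0.4837, -0.1126, 0.3561]
orientation: [[0.083, 0.997, -0.002], [0.997, -0.083, 0.001], [0.001, -0.002, -1.0]]
force: [1.2, 0.3, -0.6]
finger_gap: -0.0002
finger_force: 0.0
```

Run:
```python
from h import *
o,p,c=look("w4");aim2(p,c)
```

```text
8.9667 [ 0.4837 -0.1126  0.3561] 85.25844179261397 [ 1.2254  0.3328 -0.5756]
all 131.0 2289 ang 176.15425 width [-0.0053  0.0053] lat mm -4.439200817207934 axis off -0.024486633485426346 tip ang 176.22027413931502 green ang 174.53332656433997
top 131.0 1968 ang 176.28064 width [-0.0045  0.0045] lat mm -4.590602428348354 axis off 0.16825010003484753 tip ang 176.22027413931502 green ang 174.53332656433997
```

Emit:
{"op": "servo_tool", "data": {"motion": [0.6,0.07,0,0,0.6,0.07,0,0,0.6,0.07,0,0,0,0,0.795,0,0,0,0.795,0,0,0,0.795,0,0,0,0.795,0,0,0,0.795,0,0,0,0.795,0,0,0,0.795,0,0,0,0.795,0,0,0,0,0,0,0,0,0]}}

```text
t: 10.1
position: [0.4924, -0.0664, 0.1974]
orientation: [[0.079, 0.997, -0.003], [0.997, -0.079, 0.001], [0.001, -0.003, -1.0]]
force: [-0.2, 0.2, -0.4]
finger_gap: 0.0002
finger_force: 0.0
```

Emit:
{"op": "servo_tool", "data": {"motion": [0.12,0,0,0,0.12,0,0,0,0.12,0,0,0,0.12,0,0,0,0,0,0,0.1,0,0,0,0]}}

```text
t: 10.6
position: [0.494, -0.0554, 0.1986]
orientation: [[0.091, 0.996, 0.001], [0.996, -0.091, -0.0], [-0.0, 0.001, -1.0]]
force: [0.1, -0.3, -0.3]
finger_gap: 0.0
finger_force: 0.0
```

Emit:
{"op": "servo_tool", "data": {"motion": [0.06,0,0,0,0.06,0,0,0,0.06,0,0,0,0.05,0,0,0,0,0,0,0,0,0,0,0]}}

```text
t: 11.1
position: [0.4943, -0.0503, 0.1982]
orientation: [[0.091, 0.996, -0.0], [0.996, -0.091, -0.001], [-0.001, -0.0, -1.0]]
force: [-1.3, -2.8, 1.7]
finger_gap: 0.0
finger_force: 1.3
```

Emit:
{"op": "servo_tool", "data": {"motion": [-0.2,0,0,0,-0.4,0,0,0,0,0,-0.795,0,0,0,-0.795,0,0,0,-0.795,0,0,0,-0.795,0,0,0,-0.795,0,0,0,-0.795,0,0,0,-0.795,0,0,0,-0.795,0,-0.6,0,0,0,-0.6,0,0,0,-0.6,0,0,0,0,0,0,0,0,0,0,0]}}

```text
t: 12.35
position: [0.4887, -0.1105, 0.357]
orientation: [[0.093, 0.996, -0.0], [0.996, -0.093, 0.001], [0.001, -0.0, -1.0]]
force: [-0.1, -0.2, 0.5]
finger_gap: 0.0002
finger_force: 0.0
```

Run:
```python
from h import *
o,p,c=look("w5");aim2(p,c)
```

```text
12.35 [ 0.4887 -0.1105  0.357 ] 84.65641207077606 [-0.0991 -0.1695  0.5337]
all 132.0 2270 ang 174.9265 width [-0.0052  0.0053] lat mm -1.104736905548636 axis off 0.04207679120954744 tip ang 174.96555906014692 green ang 174.50559538064525
top 132.0 1967 ang 175.10997 width [-0.0045  0.0045] lat mm -1.284472300706156 axis off 0.36217292337341256 tip ang 174.96555906014692 green ang 174.50559538064525
```

The pointer is now 0.4° (about 1 mm) from the disc's middle, which is within the calibration. Next I go round the bottle to the outer side of the blue arm.

Emit:
{"op": "servo_tool", "data": {"motion": [0.95,-0.1,0,0,0.95,-0.1,0,0,0.95,-0.1,0,0,0.95,-0.1,0,0,0.95,-0.1,0,0,0.95,-0.1,0,0,0.95,-0.1,0,0,0.95,-0.1,0,0,0.95,-0.1,0,0,0.95,-0.1,0,0,0.46,0.82,0,0,0.46,0.82,0,0,0.46,0.82,0,0,0.46,0.82,0,0,0.46,0.82,0,0,0.46,0.82,0,0,0,0,0,0]}}

```text
t: 13.82
position: [0.6165, 0.1892, 0.3561]
orientation: [[0.089, 0.996, 0.0], [0.996, -0.089, 0.004], [0.004, -0.0, -1.0]]
force: [-0.8, -0.4, -1.1]
finger_gap: 0.0
finger_force: 0.0
```

Emit:
{"op": "servo_tool", "data": {"motion": [0,0,0,0.83,0,0,0,0.83,0,0,0,0.83,0,0,0,0.83,0,0,0,0.83,0,0,0,0.83,0,0,0,0,0,0,0,0]}}

```text
t: 14.48
position: [0.6137, 0.1875, 0.3572]
orientation: [[0.553, 0.833, -0.0], [0.833, -0.553, 0.0], [-0.0, -0.0, -1.0]]
force: [-0.5, 0.7, -0.9]
finger_gap: 0.0004
finger_force: 0.0
```

Run:
```python
from h import *
o,p,c=look("w6")
b=blob(mask(p,"blue"));v,u=np.nonzero(b[2]);W=onz(c,np.c_[u,v],.062)[:,:2]
l=cv2.fitLine(W.astype(np.float32),cv2.DIST_HUBER,0,.001,.001).ravel();d=l[:2]*-np.sign(l[0]);t=(W-l[2:])@d
nn=np.array([d[1],-d[0]]);print(b[0],b[1],"dir",d,np.degrees(np.arctan2(d[1],d[0])),"ends",l[2:]+d*t.min(),l[2:]+d*t.max(),"width",np.percentile((W-l[2:])@nn,[3,97]))
R=o["orientation"];print("offset of line from tool centre along tool x,y",[(l[2:]-o["position"][:2])@R[:2,0],(l[2:]-o["position"][:2])@R[:2,1]])
```

```text
14.4833 [0.6137 0.1875 0.3572] 56.45649000897951 [-0.4946  0.7451 -0.913 ]
[427.1205 315.7945] 2565 dir [-0.8127  0.5827] 144.36171 ends [0.6829 0.067 ] [0.5926 0.1318] width [-0.0064  0.0061]
offset of line from tool centre along tool x,y [np.float64(-0.06004696012714858), np.float64(0.06679082517245366)]
```

View pics/w6.png

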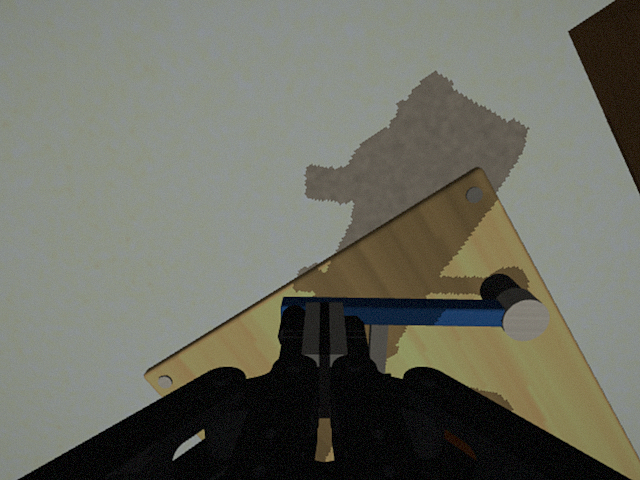

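The view shows the blue bar at (285-505, 310), its hinge cap at (525,320), and the fingers above the bar on its outer side. I go down outside it.

Emit:
{"op": "servo_tool", "data": {"motion": [0,0.07,0.88,0.06,0,0.07,0.88,0.06,0,0.07,0.88,0.06,0,0.07,0.88,0.06,0,0.07,0.88,0.06,0,0.07,0.88,0.06,0,0,0,0,0,0,0,0]}}

```text
t: 15.2
position: [0.6225, 0.1806, 0.2242]
orientation: [[0.584, 0.812, -0.003], [0.812, -0.584, -0.0], [-0.002, -0.002, -1.0]]
force: [-0.6, 0.4, 0.6]
finger_gap: 0.0001
finger_force: 0.0
```

Emit:
{"op": "servo_tool", "data": {"motion": [-0.15,0,0,0,-0.15,0,0,0,-0.15,0,0,0,-0.15,0,0,0,-0.1,0,0,0,0,0,0,0,0,0,0,0]}}

```text
t: 15.78
position: [0.6128, 0.1662, 0.2255]
orientation: [[0.585, 0.811, 0.001], [0.811, -0.585, -0.0], [0.0, 0.001, -1.0]]
force: [1.0, -0.7, -0.7]
finger_gap: -0.0002
finger_force: 0.0
```

Emit:
{"op": "servo_tool", "data": {"motion": [-0.15,0,0.06,0,-0.15,0,0,0,-0.15,0,0,0,-0.15,0,0,0,-0.1,0,0,0,0,0,0,0,0,0,0,0]}}

```text
t: 16.37
position: [0.6026, 0.1521, 0.2238]
orientation: [[0.585, 0.811, 0.0], [0.811, -0.585, -0.0], [0.0, 0.0, -1.0]]
force: [0.3, -0.8, 0.1]
finger_gap: 0.0004
finger_force: 0.0
```

Emit:
{"op": "servo_tool", "data": {"motion": [-0.145,-0.02,0,-0.3,-0.145,-0.02,0,-0.3,-0.145,-0.02,0,-0.3,-0.145,-0.02,0,-0.3,-0.145,-0.02,0,-0.3,-0.145,-0.02,0,-0.3,-0.145,-0.02,0,-0.3,-0.145,-0.02,0,-0.3,0,0,0,0]}}

```text
t: 17.12
position: [0.5844, 0.1298, 0.2237]
orientation: [[0.375, 0.927, -0.0], [0.927, -0.375, 0.001], [0.001, -0.001, -1.0]]
force: [0.1, 1.2, 1.3]
finger_gap: 0.0003
finger_force: 0.5
```

Run:
```python
from h import *
o,p,c=look("w7")
```

```text
17.1167 [0.5844 0.1298 0.2237] 68.00426920377146 [0.0604 1.1778 1.259 ]
```

View pics/w7.png

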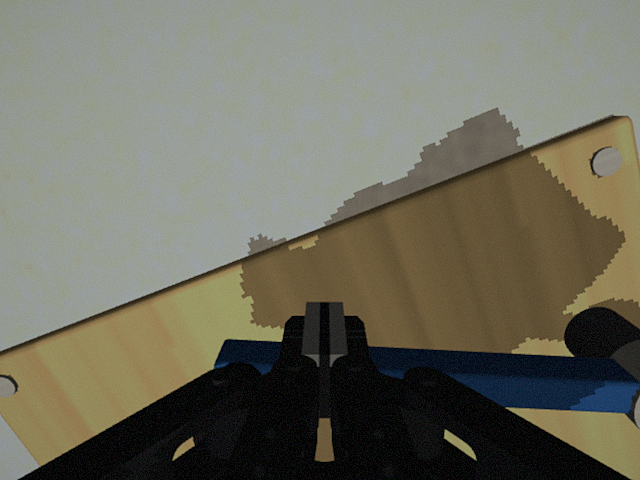

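The fingers are bearing on the bar's outer side; the bar is visible at (215-640, 345-400) and about 29° remain. I continue the arc.

Emit:
{"op": "servo_tool", "data": {"motion": [-0.145,-0.02,0,-0.3,-0.145,-0.02,0,-0.3,-0.145,-0.02,0,-0.3,-0.145,-0.02,0,-0.3,-0.145,-0.02,0,-0.3,-0.145,-0.02,0,-0.3,-0.145,-0.02,0,-0.3,-0.145,-0.02,0,-0.3,-0.145,-0.02,0,-0.3,-0.145,-0.02,0,-0.3,-0.145,-0.02,0,-0.3,-0.145,-0.02,0,-0.3,-0.145,-0.02,0,-0.3,0,0,0,0]}}

```text
t: 18.33
position: [0.5687, 0.0847, 0.2237]
orientation: [[-0.005, 1.0, -0.001], [1.0, 0.005, 0.0], [0.0, -0.001, -1.0]]
force: [-0.1, 0.5, -0.0]
finger_gap: 0.0001
finger_force: 0.5
```

Emit:
{"op": "servo_tool", "data": {"motion": [-0.06,0,0,-0.1,-0.06,0,0,-0.1,-0.06,0,0,-0.1,0,0,0,0]}}

```text
t: 18.67
position: [0.5689, 0.08, 0.2236]
orientation: [[-0.035, 0.999, -0.0], [0.999, 0.035, -0.0], [-0.0, -0.0, -1.0]]
force: [-1.9, 1.9, -0.1]
finger_gap: -0.0001
finger_force: 0.9
```

Emit:
{"op": "servo_tool", "data": {"motion": [-0.05,0,0,-0.1,-0.05,0,0,-0.1,0,0,0,0,0,0,0,0]}}

```text
t: 19.0
position: [0.5691, 0.0774, 0.2236]
orientation: [[-0.055, 0.998, 0.0], [0.998, 0.055, -0.0], [-0.0, 0.0, -1.0]]
force: [-1.3, 1.9, -0.5]
finger_gap: -0.0
finger_force: 0.7
```

Emit:
{"op": "servo_tool", "data": {"motion": [-0.05,0,0,-0.1,-0.04,0,0,0,0,0,0,0,0,0,0,0]}}

```text
t: 19.33
position: [0.5691, 0.0761, 0.2237]
orientation: [[-0.065, 0.998, -0.0], [0.998, 0.065, 0.001], [0.001, 0.0, -1.0]]
force: [-2.0, 4.4, 1.2]
finger_gap: -0.0
finger_force: 2.2
```

Emit:
{"op": "servo_tool", "data": {"motion": [-0.04,0,0,0,0,0,0,0,0,0,0,0]}}

```text
t: 19.58
position: [0.569, 0.0758, 0.2237]
orientation: [[-0.066, 0.998, -0.0], [0.998, 0.066, 0.002], [0.002, 0.0, -1.0]]
force: [-1.8, 5.8, 0.4]
finger_gap: 0.0001
finger_force: 3.1
```

Emit:
{"op": "servo_tool", "data": {"motion": [-0.04,0,0,0,0,0,0,0,0,0,0,0]}}

```text
t: 19.83
position: [0.569, 0.0756, 0.2237]
orientation: [[-0.067, 0.998, 0.0], [0.998, 0.067, 0.003], [0.003, 0.0, -1.0]]
force: [-2.1, 7.7, -0.9]
finger_gap: 0.0
finger_force: 3.8
```

Emit:
{"op": "servo_tool", "data": {"motion": [-0.05,0,0,0,-0.05,0,0,0,0,0,0,0,0,0,0,0]}}

```text
t: 20.17
position: [0.5689, 0.075, 0.2238]
orientation: [[-0.068, 0.998, 0.0], [0.998, 0.068, 0.006], [0.006, 0.001, -1.0]]
force: [-1.2, 12.0, -1.6]
finger_gap: -0.0001
finger_force: 5.7
```

Emit:
{"op": "servo_tool", "data": {"motion": [0.15,0,0,0,0.4,0,0,0,0.6,0,0,0,0.8,0,0,0,0,0,-0.9,0,0,0,-0.9,0,0,0,-0.9,0,0,0,-0.9,0,0,0,-0.9,0,0,0,-0.9,0,0,0,-0.9,0,0,0,0,0,0,0,0,0]}}

```text
t: 21.25
position: [0.567, 0.119, 0.3829]
orientation: [[-0.064, 0.998, 0.004], [0.998, 0.064, -0.002], [-0.002, 0.004, -1.0]]
force: [-1.0, 0.1, 0.1]
finger_gap: 0.0002
finger_force: 0.0
```

Run:
```python
from h import *
o,p,c=look("w8")
t=manip.camera("top")[0]
b=blob(mask(p,"blue"));v,u=np.nonzero(b[2]);W=onz(c,np.c_[u,v],.062)[:,:2]
l=cv2.fitLine(W.astype(np.float32),cv2.DIST_HUBER,0,.001,.001).ravel();print("bar dir",np.degrees(np.arctan2(l[1],l[0]))%180)
a=cv2.resize(t[130:290,260:450,::-1],(570,480),interpolation=cv2.INTER_CUBIC);s=manip.camera("side")[0]
s=cv2.resize(s[150:270,240:400,::-1],(800,600),interpolation=cv2.INTER_CUBIC)
w=cv2.resize(p[:,:,::-1],(400,300));a=cv2.resize(a,(400,300));s=cv2.resize(s,(400,300))
cv2.imwrite("pics/fin.png",np.vstack([np.hstack([a,s]),np.hstack([w,w*0])]))
```

```text
21.25 [0.567  0.119  0.3829] 93.64767957098815 [-1.0117  0.1463  0.1129]
bar dir 179.20416
```

View pics/fin.png

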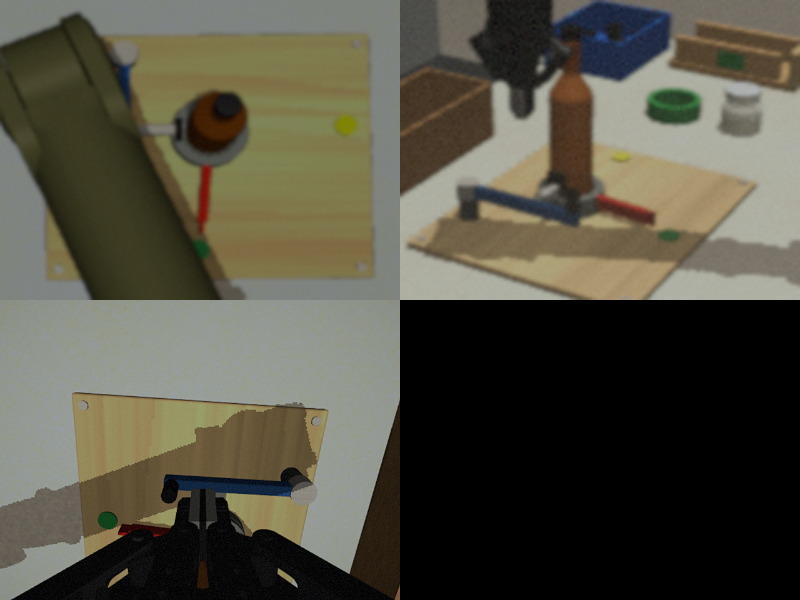

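The views show the pointer aimed at the green disc (at (201,247) in the top crop), the blue arm parallel to the board edge with its pad up to the bottle, and the bottle upright. I return to the overhead pose to re-check the pointer and the bar.

Emit:
{"op": "servo_tool", "data": {"motion": [0,-0.8,0,0,0,-0.8,0,0,0,-0.8,0,0,0,-0.8,0,0,-0.92,-0.06,0,0,-0.92,-0.06,0,0,-0.92,-0.06,0,0,-0.92,-0.06,0,0,-0.92,-0.06,0,0,-0.92,-0.06,0,0,-0.92,-0.06,0,0,-0.92,-0.06,0,0,-0.92,-0.06,0,0,-0.92,-0.06,0,0,0,0,0,0,0,0,0,0,0,0,0,0]}}

```text
t: 22.82
position: [0.4863, -0.1155, 0.3804]
orientation: [[-0.065, 0.998, -0.001], [0.998, 0.065, 0.001], [0.001, -0.001, -1.0]]
force: [0.0, 0.9, 0.1]
finger_gap: -0.0001
finger_force: 0.0
```

Run:
```python
from h import *
o,p,c=look("w9");aim2(p,c)
t=manip.camera("top")[0];ct=cam("top")
k=mask(t,"blue",(270,148,345,240));b=blob(k);v,u=np.nonzero(b[2]);W=onz(ct,np.c_[u,v],.062)[:,:2]
l=cv2.fitLine(W.astype(np.float32),cv2.DIST_HUBER,0,.001,.001).ravel();s=(W-l[2:])@l[:2]
print("bar",len(v),np.degrees(np.arctan2(l[1],l[0]))%180,l[2:]+l[:2]*s.min(),l[2:]+l[:2]*s.max())
h=cv2.cvtColor(t,cv2.COLOR_RGB2HSV);B=cv2.inRange(h,(15,50,90),(32,255,255));B[:140]=0;B[290:]=0;B[:,:270]=0;B[:,450:]=0
e=edge((blob(B)[2]*255).astype(np.uint8));W=onz(ct,e,.012)[:,:2];q=cv2.minAreaRect((W*1000).astype(np.float32));print("board",q)
print("blue in wrist",blob(mask(p,"blue"))[:2])
w=cv2.resize(t[140:290,265:445,::-1],(400,333),interpolation=cv2.INTER_CUBIC)
cv2.imwrite("pics/fin2.png",np.hstack([w,cv2.resize(p[:,:,::-1],(400,333))]))
```

```text
22.8167 [ 0.4863 -0.1155  0.3804] 93.74536903119619 [0.0024 0.9307 0.0912]
all 128.0 1962 ang 174.97519 width [-0.0053  0.0053] lat mm -1.1641090311040676 axis off 0.07543069211621223 tip ang 174.91385169027404 green ang 174.52038562653695
top 128.0 1719 ang 174.96738 width [-0.0046  0.0046] lat mm -1.0869767928147516 axis off 0.13128265952114404 tip ang 174.91385169027404 green ang 174.52038562653695
bar 231 179.66356 [0.5445 0.0593] [0.6766 0.0586]
board ((564.0592041015625, -40.41096496582031), (388.6017150878906, 327.7949523925781), 89.86962127685547)Traceback (most recent call last):
  File "<stdin>", line 9, in <module>
TypeError: 'NoneType' object is not subscriptable
```

The bar is within 0.2° of the board's x axis, so it is home against its stop. The pointer is unchanged, about 0.4° (1 mm) from the green centre, and the robot is clear of everything.

```bash
python3 -c "
from station import manip
print(manip.hand_in())"
```

```text
the job is handed in; nothing more can be done
None
```

The job is handed in after about 23 s: the pointer is about 1 mm (0.4°) off the green disc's middle, the blue label arm is home against its stop with its pad up to the bottle, and the bottle still stands in the turntable, not touched by the robot.

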